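Zero a burr grinder's adjusting collar and back it off seven clicks

ROBOT

A 7-joint arm with a two-finger parallel gripper is mounted at the origin on the work surface. World frame = base frame: x ahead of the robot, y to its left, z up, the work surface at z = 0. Lengths are in m, angles in rad, forces in N, time in s.
With the tool pointing down it reaches from about 0.4 to 0.85 m from the base axis. Payload 4.4 kg.
Tool frame: the origin (TCP) lies on the front face of the gripper's body, between the roots of the fingers; the fingertips stand bot.tip_reach ahead of it and the grasp point (between the pads) lies 78 mm ahead of it (bot.tip_reach is the distance from the TCP to the fingertips, in m); z points along the fingers, y is the direction in which the jaws open and shut (so a half turn about z gives the same grasp; the last joint's range is limited). The gripper opens to 94 mm and grips with 3 to 60 N. Pads are 16 mm wide; open, the fingers measure 119 mm over their backs; the gripper's body (75 mm by 177 mm) begins 78 mm behind the grasp point.
Start: joints at [-1.404, 0.628, 0.038, 1.517, -0.027, 0.996, -0.02], TCP at [0.15, 0.632, 0.303] pointing down, gripper open.
Joint ranges: [-3.06, 3.06], [-0.37, 2.12], [-1.25, 1.32], [0.18, 2.47], [-1.1, 4.24], [0.23, 1.98], [-2.94, 2.94]. Speed limits (rad/s): [2.57, 2.57, 3.14, 3.14, 3.14, 3.14, 3.14].

INTERFACE

Orientations are given as a unit quaternion [x, y, z, w].
In Python, from bench import bot, cams gives the robot as it stands.
- The arm moves only by the tool carry_out, never from a script. Its argument "commands" is text: rows parted by semicolons, each of 7 numbers parted by spaces: the shift along the tool's x, y, z in cm, then the turn, a rotation vector about the tool's x, y, z in rad, then the opening, from 0 (shut) to 1 (fully open). A call has 1 to 12 rows; each row shifts and turns the commanded pose from where the row before left it, along the tool's axes as they then stand; what a row does not reach is not made up. A row lasts 1/12 s, in which the tool goes at most 41.7 mm and 7.16 degrees, less where a joint would pass 70% of its speed; a pose out of reach is approached as far as the arm can. A call is refused whole if a number of a shift passes 4.17 or a number of a turn 0.125, either way. A call with a gripper value outside its range is refused whole. The fingers move at their own pace and stop on an object; "squeeze" is the grip in N (left out, the last holds). Time passes only in rows, so rows that do not move let the fingers close. It gives the time, the measured TCP pose, the force and the opening at its end, in the units of the state.
- bot.state(): the state, without advancing time (a new reading comes with each control period).
- cams.grab_frame(name): name is "scene" or "side" or "wrist"; returns a dict with "image" (480x640x3 uint8, red, green, blue), "K" (3x3 intrinsics, pixels), "pose" (4x4, takes a point from camera to world coordinates); the wrist camera has in their place "tool_from_camera" (4x4, takes a point from camera to tool coordinates, whose origin is the TCP and whose axes are the flange's). Camera axes: x right, y down, z forward; pixel columns grow to the right and rows downward; lengths in m; the calibration is good to about 2 mm. A picture is of the moment at which its call begins: read the wrist's pose just before it. There is no depth.
- bot.close_job(): hands the job in, once; it reports no verdict.
The state is a dict: "clock": time; "joints": joint angles; "joint_velocities": joint speeds; "joint_torque": joint torques, N m; "ee_pos": TCP position; "eef_rot": TCP orientation; "ft_force": force on the tool from outside, world axes, zero at the start; "torque": the same for the moment, N m; "grip_width": finger opening in m.
Only numpy, scipy, OpenCV 4.12 (cv2) and the standard library are available. Lean on these libraries where they do the work, as an engineer would, in place of code of your own. Each camera call takes 0.05 s, during which the arm holds its last target.

TASK

The coffee grinder on the flap has just been cleaned and its burrs need resetting. Turn the adjusting collar, the ring with the red lug on its top, clockwise until the burrs touch and it stops, without forcing it, then turn it back exactly seven clicks and let go. Leave the other things on the flap where they stand.

Things in the scene. Friction and masses are not known exactly. Their poses are not given: they have to be found in the camera images.
- collar: Adjusting collar on top of the grinder: knurled aluminium ring, 92 mm across, 72 mm opening, 2 to 24 mm above its origin. Turns about a fixed upright axis. Origin on the axis, level with the top of the grinder's head, 148 mm above the flap; z up, own x runs out along the one red lug. 30 clicks a turn (12 degrees each), held in a notch at each; clockwise from above closes the burrs.
- lug (a point): Middle of the red lug, 66 mm from the axis, 14 mm above the collar's origin. The lug is an upright plate pointing straight out of the ring to 82 mm from the axis, 8 mm thick, 4 to 24 mm above the collar's origin. Either flat side can be pushed; free above and beside, the grinder's flat top (origin height) below. A push here takes under 1 N in a notch, about 4 to 5 N before each click.
- ring_top (a point): Centre of the collar's top, on its axis. The stop (burrs touching) lies 5 to 11 clicks clockwise of the start, at an angle that differs each time and that nothing shows: the part inside was screwed in by hand. It is felt at the lug as force climbing past 8 N with no click. The stop is itself a notch: count from there, one click per 12 degrees. Over 40 N on the collar forces the burrs.
- burr (a joint): Gap between the burrs in m: 0 when they touch (collar at its stop), growing 0.025 mm per click anticlockwise (0.75 mm a turn), so seven clicks are 0.000175. The reading is far too noisy to tell clicks apart.
- grinder: Dark grey electric burr grinder, hopper off, standing firmly (does not move): foot 170 x 116 mm, flat top 148 mm above the flap, 106 mm wide, round in front (radius 53 mm), reaching 83 mm behind the axis. Origin at the middle of its underside, straight below the collar's axis; its own -x is its front, roughly towards the robot.
- hopper: Clear bean hopper, 116 mm in diameter, about 105 mm tall, standing mouth down on the tray; loose. Origin at the middle of its underside. To be left alone.
- mug: Yellow ceramic mug, 82 mm in diameter, 92 mm tall, handle at its own +y; loose. Origin at the middle of its underside. To be left alone.
- timer_base: Black round push-button kitchen timer, 60 mm in diameter, about 21 mm tall; loose. Origin at the middle of its underside. To be left alone.
- acrylic: Clear acrylic box, 110 x 140 mm and 65 mm tall, with a hinged clear lid (its knob reaches about 110 mm); loose. Origin at the middle of its underside. To be left alone.
- tray: Bamboo tray, 240 x 200 x 22 mm, 8 mm thick, fixed on the flap; the hopper stands in it. Origin at the middle of its underside.

How it is judged:
On the way:
1. the collar has been turned clockwise to its stop (burrs touching, within a third of a click) (value of joint burr below 8e-06 m), for 0.1 s.
At the end, for the whole second after the job is handed in: Having been at its stop, the collar rests seven clicks anticlockwise of it (burr gap 0.175 mm, within 0.4 click = 0.010 mm) and is still; hopper, mug, timer and acrylic box are each within 20 mm of where they stood (value of joint burr between 0.000165 and 0.000185 m and angular speed of collar below 0.05 rad/s and distance of each of hopper, mug, timer_base, acrylic from where it was at the start of the episode below 0.02 m); the robot touches nothing.
It fails at once if the collar is forced: pushed with more than 40 N (contact force between any of the fingers, the arm and collar above 40 N).
It fails at once if the hopper, mug, timer or acrylic box is pushed more than 40 mm away (distance of any of hopper, mug, timer_base, acrylic from where it was at the start of the episode above 0.04 m).
It also fails if it takes over 72 s, if anything falls off the work surface, if the arm or the gripper's body presses on something with over 40 N, if the wrist force passes 120 N, or if a joint passes its speed limit or range.

## Working session

There is one attempt and no reset: what is moved stays moved. The work goes in short steps, Python scripts to look and compute and a tool call to move; the robot and the scene stay as the last step left them, time stands still between calls to the robot, and variables do not carry over. Pictures are saved under pics/ and viewed, and the job is handed in when it is done.

Besides the shell and the picture viewer there is one more tool, called after "Request:" as name(argument=value, ...) on one line, values as JSON. carry_out: Moves the arm, as the interface text tells. Its arguments: {"type":"object","properties":{"commands":{"type":"string"},"squeeze":{"type":"number"}},"required":["commands"]}

```bash
mkdir -p pics; ls
python3 - <<'E'
from bench import bot,cams
import cv2,numpy as np
s=bot.state()
for k,v in s.items(): print(k,np.round(v,4))
print(bot.tip_reach)
for n in ["scene","side","wrist"]:
    f=cams.grab_frame(n); cv2.imwrite(f"pics/{n}0.png",f["image"][:,:,::-1])
    print(n,np.round(f["K"],1).tolist(),np.round(f.get("pose",f.get("tool_from_camera")),4).tolist())
E
```

```text
pics
clock 0.0
joints [-1.4038  0.6293  0.0384  1.5184 -0.027   0.9963 -0.02  ]
joint_velocities [-0.0012 -0.0008 -0.0006  0.0008  0.0001 -0.0011 -0.0013]
joint_torque [ 4.00000e-04 -5.49727e+01  1.14370e+00 -1.86633e+01 -5.21000e-02
  2.38000e-02  2.00000e-04]
ee_pos [0.1498 0.632  0.3017]
eef_rot [ 1.161e-01  9.932e-01 -1.000e-03 -1.000e-04]
ft_force [-0.0394  0.1262 -0.7414]
torque [-0.0275 -0.0295 -0.0008]
grip_width 0.0941
0.0972
scene [[435.3, 0.0, 318.3], [0.0, 435.3, 242.8], [0.0, 0.0, 1.0]] [[-0.6506, 0.5528, -0.5207, 1.1218], [0.7592, 0.4575, -0.4629, 0.4249], [-0.0177, -0.6965, -0.7173, 0.8809], [0.0, 0.0, 0.0, 1.0]]
side [[606.0, 0.0, 319.1], [0.0, 606.0, 242.3], [0.0, 0.0, 1.0]] [[0.8273, -0.4092, 0.3849, 0.0327], [-0.5617, -0.6084, 0.5606, -0.828], [0.0048, -0.68, -0.7332, 1.1157], [0.0, 0.0, 0.0, 1.0]]
wrist [[370.3, 0.0, 317.6], [0.0, 370.3, 239.8], [0.0, 0.0, 1.0]] [[0.0006, -0.9726, -0.2326, 0.0649], [1.0, 0.0009, -0.001, -0.0002], [0.0012, -0.2326, 0.9726, -0.0823], [0.0, 0.0, 0.0, 1.0]]
```

View pics/scene0.png

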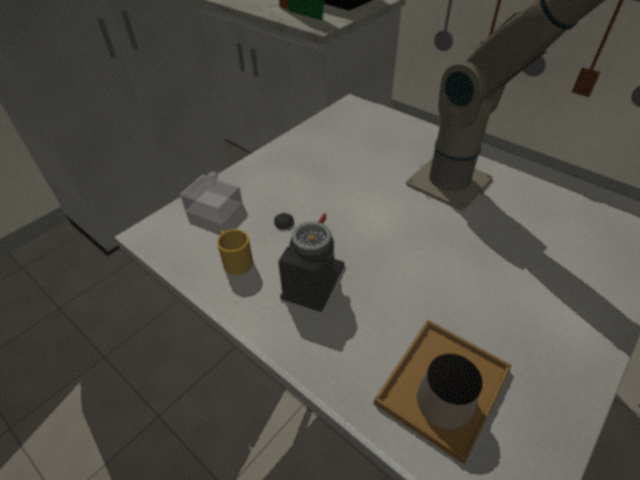

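View pics/side0.png

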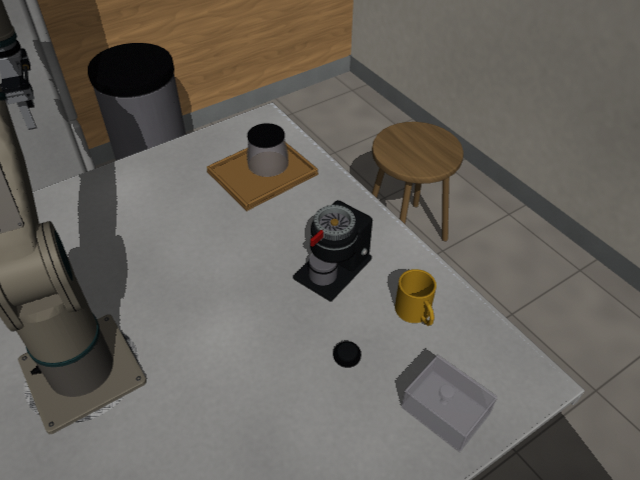

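View pics/wrist0.png

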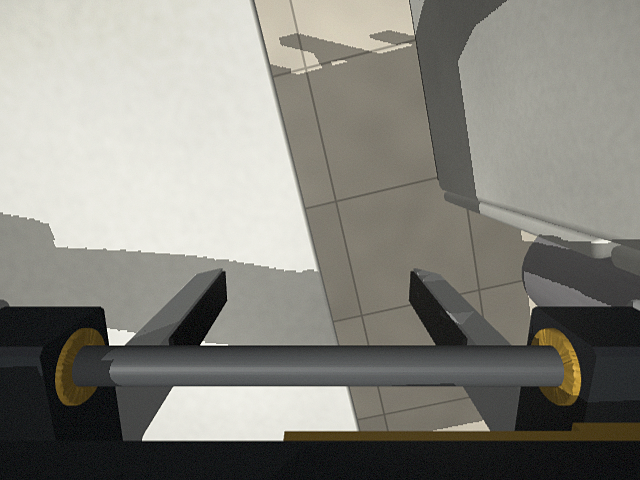

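Run:
```python
import cv2,numpy as np
a=cv2.imread("pics/scene0.png")[190:310,260:380]; b=cv2.imread("pics/side0.png")[190:310,280:400]
for im,(c0,r0) in((a,(260,190)),(b,(280,190))):
    h=cv2.cvtColor(im,cv2.COLOR_BGR2HSV)
    m=((h[...,0]<8)|(h[...,0]>172))&(h[...,1]>150)&(h[...,2]>60)
    y,x=np.nonzero(m);print(x.mean()+c0,y.mean()+r0,len(x),x.min()+c0,x.max()+c0,y.min()+r0,y.max()+r0)
z=np.hstack([cv2.resize(i,(400,400),interpolation=cv2.INTER_CUBIC) for i in(a,b)])
cv2.imwrite("pics/z0.png",cv2.convertScaleAbs(z,alpha=1.5))
```

```text
322.0 218.41666666666666 12 320 324 215 221
316.4859813084112 237.62616822429908 107 311 322 230 245
```

View pics/z0.png

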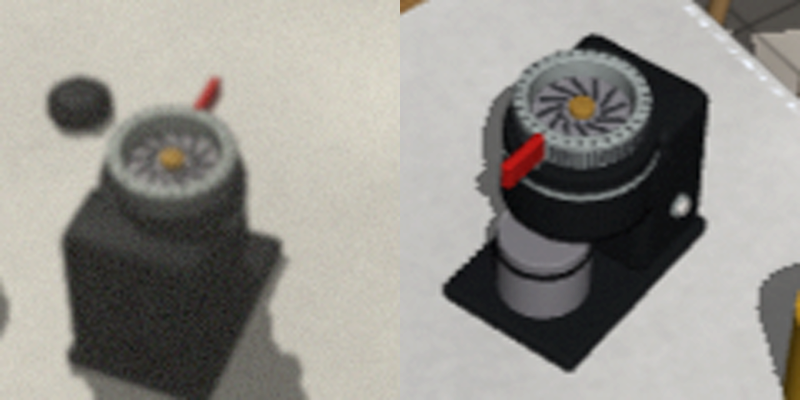

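```bash
cat > h.py <<'E'
import numpy as np
KS=np.array([[435.3,0,318.3],[0,435.3,242.8],[0,0,1]]);PS=np.array([[-0.6506,0.5528,-0.5207,1.1218],[0.7592,0.4575,-0.4629,0.4249],[-0.0177,-0.6965,-0.7173,0.8809]])
KD=np.array([[606,0,319.1],[0,606,242.3],[0,0,1]]);PD=np.array([[0.8273,-0.4092,0.3849,0.0327],[-0.5617,-0.6084,0.5606,-0.828],[0.0048,-0.68,-0.7332,1.1157]])
def ray(K,P,u,v): return P[:,3],P[:,:3]@np.linalg.inv(K)@[u,v,1]
def plane(K,P,u,v,z):
    o,d=ray(K,P,u,v); return o+d*(z-o[2])/d[2]
def tri(a,b):
    (o,d),(p,e)=a,b
    t=np.linalg.lstsq(np.c_[d,-e],p-o,rcond=None)[0]
    A,B=o+d*t[0],p+e*t[1]; return (A+B)/2,np.linalg.norm(A-B)
E
python3 - <<'E'
from h import *
print(tri(ray(KS,PS,311.9,235),ray(KD,PD,334.9,220)), plane(KS,PS,311.9,235,.172),plane(KD,PD,334.9,220,.172))
print("hub",tri(ray(KS,PS,311.5,237.5),ray(KD,PD,334.8,222)))
print("lug",tri(ray(KS,PS,322,218.4),ray(KD,PD,316.5,237.6)),plane(KD,PD,316.5,237.6,.162),plane(KS,PS,322,218.4,.162))
for n,u,v in (("mug",415,312),("timer",347,352),("acr",448,415)): print(n,plane(KD,PD,u,v,.01))
E
```

```text
(array([ 0.59582733, -0.06497834,  0.16719671]), np.float64(0.00451966692740433)) [ 0.59755002 -0.060331    0.172     ] [ 0.59451751 -0.07050508  0.172     ]
hub (array([ 0.59678192, -0.06473667,  0.160014  ]), np.float64(0.003117465693383952))
lug (array([ 0.53436064, -0.0850394 ,  0.16435456]), np.float64(0.002612527930083799)) [ 0.53647416 -0.08420551  0.162     ] [ 0.53132641 -0.08596475  0.162     ]
mug [ 0.67206674 -0.28004846  0.01      ]
timer [ 0.48335472 -0.27958308  0.01      ]
acr [ 0.56318776 -0.50829241  0.01      ]
```

Request:
carry_out(commands="-2.24 -2.54 -0.25 0 0 0 1;-2.24 -2.54 -0.25 0 0 0 1;-2.24 -2.54 -0.25 0 0 0 1;-2.24 -2.54 -0.25 0 0 0 1;-2.24 -2.54 -0.25 0 0 0 1;-2.24 -2.54 -0.25 0 0 0 1;-2.24 -2.54 -0.25 0 0 0 1;-2.24 -2.54 -0.25 0 0 0 1;-2.24 -2.54 -0.25 0 0 0 1;-2.24 -2.54 -0.25 0 0 0 1;-2.24 -2.54 -0.25 0 0 0 1;-2.24 -2.54 -0.25 0 0 0 1")

```text
clock: 1.15
ee_pos: [0.3415, 0.2723, 0.3328]
eef_rot: [0.116, 0.993, 0.0, -0.0]
ft_force: [1.5, 0.3, 0.4]
grip_width: 0.0939
```

Request:
carry_out(commands="-2.24 -2.54 0 0 0 0 1;-2.24 -2.54 0 0 0 0 1;-2.24 -2.54 0 0 0 0 1;-2.24 -2.54 0 0 0 0 1;-2.24 -2.54 0 0 0 0 1;-2.24 -2.54 0 0 0 0 1;-2.24 -2.54 0 0 0 0 1;-2.24 -2.54 0 0 0 0 1;-2.24 -2.54 0 0 0 0 1;-2.24 -2.54 0 0 0 0 1;-2.24 -2.54 0 0 0 0 1;-2.24 -2.54 0 0 0 0 1")

```text
clock: 2.15
ee_pos: [0.5328, -0.0863, 0.3325]
eef_rot: [0.116, 0.993, 0.0, -0.0]
ft_force: [1.3, -0.1, -0.4]
grip_width: 0.0938
```

Request:
carry_out(commands="0 0 0 0 0 -0.11 0.3;0 0 0 0 0 -0.11 0.3;0 0 0 0 0 -0.11 0.3;0 0 0 0 0 -0.11 0.3;0 0 0 0 0 -0.106 0.3;0 0 0 0 0 0 0.3;0 0 0 0 0 0 0.3")

```text
clock: 2.73
ee_pos: [0.5322, -0.0848, 0.3325]
eef_rot: [-0.154, 0.988, 0.0, -0.0]
ft_force: [0.1, 0.4, -0.6]
grip_width: 0.0508
```

Run:
```python
from bench import bot,cams
import cv2,numpy as np
s=bot.state()
for k in("clock","joints","ee_pos","eef_rot","ft_force","grip_width"): print(k,np.round(s[k],4).tolist())
f=cams.grab_frame("wrist"); cv2.imwrite(f"pics/wrist1.png",f["image"][:,:,::-1])
```

```text
clock 2.7333
joints [0.0622, 0.4346, 0.0634, 1.7922, -0.034, 0.9164, 2.0212]
ee_pos [0.5322, -0.0848, 0.3325]
eef_rot [-0.1544, 0.988, 0.0002, -0.0002]
ft_force [0.1215, 0.4394, -0.5577]
grip_width 0.0508
```

View pics/wrist1.png

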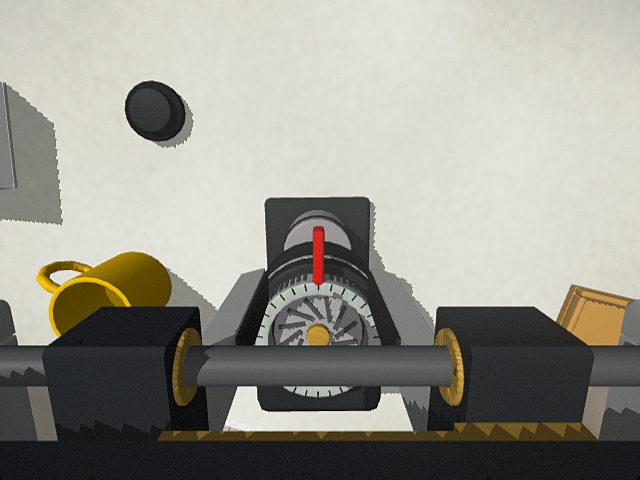

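```bash
cat >> h.py <<'E'
from scipy.spatial.transform import Rotation as R
KW=np.array([[370.3,0,317.6],[0,370.3,239.8],[0,0,1]]);TW=np.array([[0.0006,-0.9726,-0.2326,0.0649],[1,0.0009,-0.001,-0.0002],[0.0012,-0.2326,0.9726,-0.0823]])
def wplane(u,v,z,s):
    r=R.from_quat(s["eef_rot"]).as_matrix(); P=np.c_[r@TW[:,:3], r@TW[:,3]+s["ee_pos"]]
    return plane(KW,P,u,v,z)
E
python3 - <<'E'
from h import *
import cv2
s=dict(ee_pos=np.array([.5322,-.0848,.3325]),eef_rot=[-0.1544,0.988,.0002,-.0002])
im=cv2.imread("pics/wrist1.png");h=cv2.cvtColor(im,cv2.COLOR_BGR2HSV)
m=((h[...,0]<8)|(h[...,0]>172))&(h[...,1]>180)&(h[...,2]>60)
y,x=np.nonzero(m);print(x.mean(),y.mean(),x.min(),x.max(),y.min(),y.max())
# bright ring pixels
for v in range(290,345,10):
    r=im[v,240:400].astype(int); print(v,[240+i for i in range(160) if r[i].min()>170][::200] , end=' ')
    b=[240+i for i in range(160) if r[i].min()>150]; print(b[0] if b else None,b[-1] if b else None)
print("lugmean",wplane(x.mean(),y.mean(),.172,s))
yy=np.arange(y.min(),y.max()); 
for v in(232,250,270): 
    xs=x[y==v]; print(v,xs.min(),xs.max(),wplane((xs.min()+xs.max())/2,v,.172,s))
cv2.imwrite("pics/z1.png",cv2.resize(im[190:420,220:420],(696,800)[:2] if 0 else (520,598),interpolation=cv2.INTER_CUBIC))
E
```

```text
318.00970873786406 255.13754045307442 313 323 227 284
290 [287] 286 349
300 [272] 272 363
310 [266] 266 369
320 [263] 263 372
330 [260] 260 339
340 [256] 256 340
lugmean [ 0.53589428 -0.0837114   0.172     ]
232 313 323 [ 0.52055252 -0.08864858  0.172     ]
250 313 323 [ 0.5324495  -0.08482536  0.172     ]
270 313 323 [ 0.54599874 -0.08047116  0.172     ]
```

View pics/z1.png

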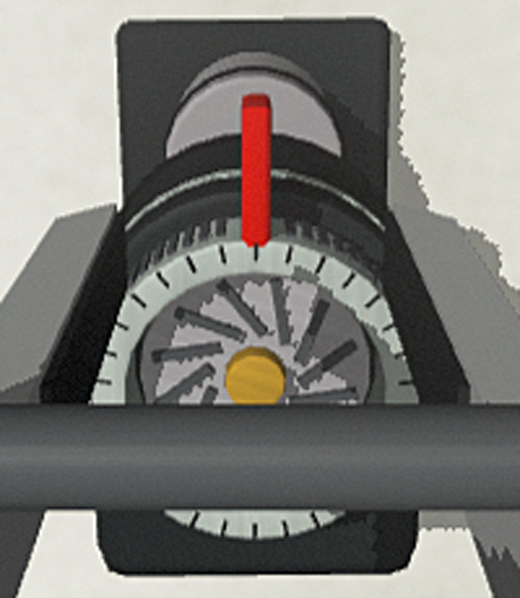

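Run:
```python
from h import *
s=dict(ee_pos=np.array([.5322,-.0848,.3325]),eef_rot=[-0.1544,0.988,.0002,-.0002])
a=wplane(318.3,283,.172,s);b=wplane(318,397,.172,s);print(a,b,(a+b)/2,np.linalg.norm(a-b))
t=wplane(318,229,.172,s);t2=wplane(318,228,.172,s); c=(a+b)/2;print(t,np.linalg.norm(t-c),np.degrees(np.arctan2(*(t-c)[[1,0]])))
d=(a-b)/np.linalg.norm(a-b)
print("lug66",c+.066*d, "from tip", t-.016*d)
```

```text
[ 0.55493489 -0.07738091  0.172     ] [ 0.6411127  -0.04990527  0.172     ] [ 0.59802379 -0.06364309  0.172     ] 0.09045178514480322
[ 0.51859636 -0.08927721  0.172     ] 0.0834615219321687 -162.11322309418566
lug66 [ 0.53514239 -0.08369126  0.172     ] from tip [ 0.53384034 -0.08441705  0.172     ]
```

Request:
carry_out(commands="0 0 1.2 0 0 0 0.25;0 0 1.2 0 0 0 0.25;0 0 1 0 0 0 0.25;0 0 0.8 0 0 0 0.25;0 0 0 0 0 0 0.25;0 0 0 0 0 0 0.25", squeeze=30)

```text
clock: 3.28
ee_pos: [0.5323, -0.0846, 0.2903]
eef_rot: [-0.156, 0.988, 0.0, -0.0]
ft_force: [-0.1, 0.1, -0.5]
grip_width: 0.0237
```

Request:
carry_out(commands="0 0 0.8 0 0 0 0.25;0 0 0.8 0 0 0 0.25;0 0 0.8 0 0 0 0.25;0 0 0.6 0 0 0 0.25;0 0 0.55 0 0 0 0.25;0 0 0 0 0 0 0.25;0 0 0 0 0 0 0.25")

```text
clock: 3.87
ee_pos: [0.5322, -0.0847, 0.2547]
eef_rot: [-0.156, 0.988, 0.0, -0.0]
ft_force: [0.5, 0.4, -0.7]
grip_width: 0.0235
```

Run:
```python
from bench import bot,cams
import cv2,numpy as np
f=cams.grab_frame("wrist"); cv2.imwrite(f"pics/wrist2.png",f["image"][:,:,::-1])
print(bot.state()["ft_force"],bot.state()["grip_width"])
```

```text
[ 0.24848337 -0.74276565  1.84911923] 0.023483204199740534
```

View pics/wrist2.png

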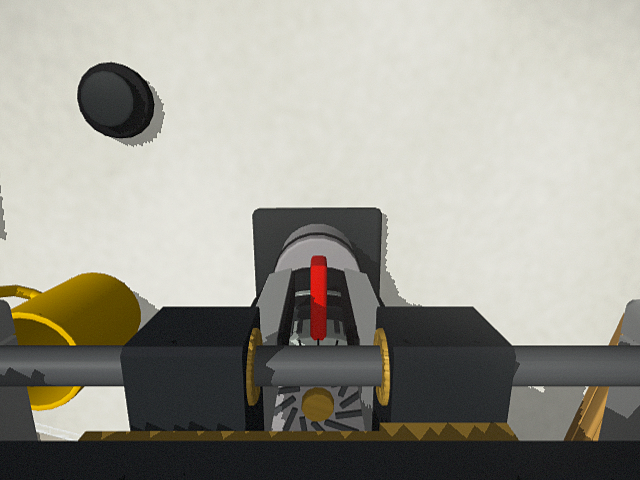

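Request:
carry_out(commands="-0.009 0.36 0 0 0 0.0524 0.25;-0.009 0.36 0 0 0 0.0524 0.25;-0.009 0.36 0 0 0 0.0524 0.25;-0.009 0.36 0 0 0 0.0524 0.25;-0.009 0.36 0 0 0 0.0524 0.25;0 0 0 0 0 0 0.25")

```text
clock: 4.42
ee_pos: [0.5294, -0.0668, 0.2555]
eef_rot: [-0.025, 1.0, -0.0, 0.0]
ft_force: [-0.4, 1.1, 0.5]
grip_width: 0.0237
```

Request:
carry_out(commands="-0.009 0.36 0 0 0 0.0524 0.25;-0.009 0.36 0 0 0 0.0524 0.25;-0.009 0.36 0 0 0 0.0524 0.25;-0.009 0.36 0 0 0 0.0524 0.25;-0.009 0.36 0 0 0 0.0524 0.25;-0.009 0.36 0 0 0 0.0524 0.25;-0.009 0.36 0 0 0 0.0524 0.25;0 0 0 0 0 0 0.25")

```text
clock: 5.08
ee_pos: [0.5327, -0.042, 0.2554]
eef_rot: [0.157, 0.988, -0.0, 0.0]
ft_force: [-0.5, 0.1, -0.6]
grip_width: 0.0235
```

Run:
```python
from bench import bot,cams
import cv2,numpy as np
f=cams.grab_frame("wrist"); cv2.imwrite(f"pics/wrist3.png",f["image"][:,:,::-1])
print(bot.state()["ft_force"],bot.state()["grip_width"])
```

```text
[-0.84763108  0.38812582 -0.34800421] 0.023502784174348257
```

View pics/wrist3.png

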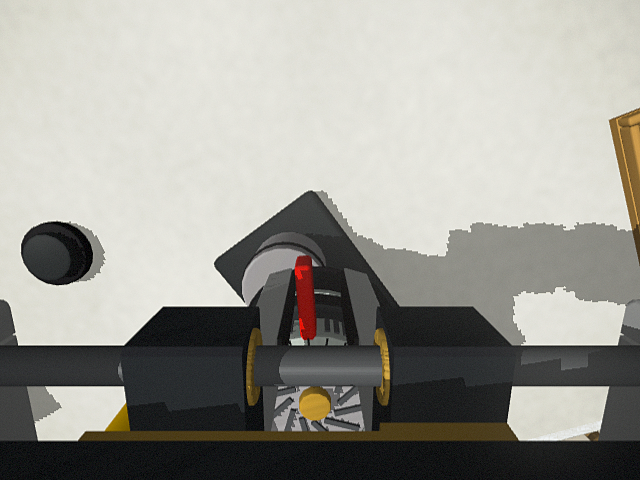

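```bash
cat > rep.py <<'E'
from bench import bot,cams
from h import *
import cv2
C=np.array([.5977,-.0638])
def rep():
    s=bot.state(); f=cams.grab_frame("wrist"); im=f["image"][:,:,::-1]
    h=cv2.cvtColor(im,cv2.COLOR_BGR2HSV)
    m=(((h[...,0]<8)|(h[...,0]>172))&(h[...,1]>180)&(h[...,2]>60)).astype(np.uint8)
    n,l,st,_=cv2.connectedComponentsWithStats(m); k=1+np.argmax(st[1:,4]); y,x=np.nonzero(l==k)
    # the top face: brightest red -> use upper-tip rows: midline by row
    p=[wplane((x[y==v].min()+x[y==v].max())/2,v,.17,s)[:2] for v in (int(np.percentile(y,30)),int(np.percentile(y,60)))]
    a=[np.degrees(np.arctan2(*(q-C)[::-1]))%360 for q in p]
    r=R.from_quat(s["eef_rot"]).as_matrix(); t=np.degrees(np.arctan2(r[1,0],r[0,0]))%360
    tc=s["ee_pos"][:2]-C
    print("t",round(s["clock"],2),"lug ang",np.round(a,1),"tool ang",round(t,1),"tcp ang",round(np.degrees(np.arctan2(tc[1],tc[0]))%360,1),"r",round(np.linalg.norm(tc),4),"F tool",np.round(r.T@s["ft_force"],1),"j7",round(s["joints"][6],2),"w",round(s["grip_width"],4))
    return im
if __name__=="__main__": rep()
E
python3 rep.py
```

```text
t 5.13 lug ang [166.4 166.4] tool ang 162.1 tcp ang 161.3 r 0.0688 F tool [0.9 0.1 0.3] j7 1.47 w 0.0235
```

Request:
carry_out(commands="0 0 0 0 0 0 0.25;0 0 0 0 0 0 0.25;0 0 0 0 0 0 0.25")

```text
clock: 5.43
ee_pos: [0.5324, -0.0421, 0.2552]
eef_rot: [0.157, 0.988, 0.0, 0.0]
ft_force: [-1.3, -0.0, 0.3]
grip_width: 0.0236
```

```bash
python3 rep.py
```

```text
t 5.43 lug ang [165.5 165.9] tool ang 162.0 tcp ang 161.7 r 0.0688 F tool [ 1.2 -0.4 -0.3] j7 1.47 w 0.0236
```

Request:
carry_out(commands="-0.004 0.24 0 0 0 0.0349 0.25;0 0 0 0 0 0 0.25")

```text
clock: 5.65
ee_pos: [0.5332, -0.0397, 0.2552]
eef_rot: [0.175, 0.985, 0.0, -0.0]
ft_force: [1.1, 0.2, 0.1]
grip_width: 0.0234
```

Run:
```python
import rep,cv2
im=rep.rep(); cv2.imwrite("pics/z4.png",cv2.resize(im[200:440,200:440],(600,600),interpolation=cv2.INTER_CUBIC))
```

```text
t 5.65 lug ang [165.5 165.7] tool ang 159.9 tcp ang 159.5 r 0.0688 F tool [-1.   0.5 -0.1] j7 1.43 w 0.0234
```

View pics/z4.png

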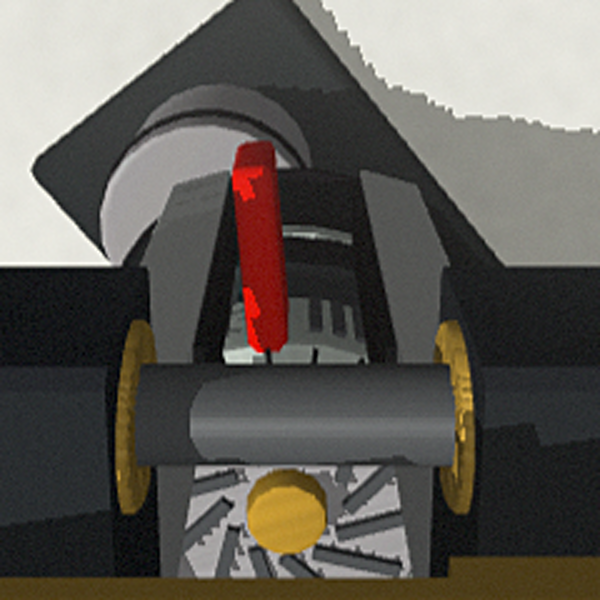

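Request:
carry_out(commands="-0.004 0.24 0 0 0 0.0349 0.25;0 0 0 0 0 0 0.25")

```text
clock: 5.87
ee_pos: [0.5341, -0.0375, 0.2551]
eef_rot: [0.191, 0.982, 0.0, -0.0]
ft_force: [-0.4, 0.7, -0.8]
grip_width: 0.0238
```

```bash
python3 rep.py
```

```text
t 5.87 lug ang [163.  163.2] tool ang 157.9 tcp ang 157.6 r 0.0688 F tool [0.6 0.5 0.8] j7 1.4 w 0.0238
```

Request:
carry_out(commands="-0.004 0.24 0 0 0 0.0349 0.25;0 0 0 0 0 0 0.25")

```text
clock: 6.08
ee_pos: [0.535, -0.0352, 0.2551]
eef_rot: [0.208, 0.978, 0.0, -0.0]
ft_force: [0.7, 0.4, 0.6]
grip_width: 0.0236
```

```bash
python3 rep.py
```

```text
t 6.08 lug ang [161. 161.] tool ang 156.0 tcp ang 155.4 r 0.0689 F tool [-0.4  0.6 -0.6] j7 1.37 w 0.0236
```

Request:
carry_out(commands="-0.004 0.24 0 0 0 0.0349 0.25;0 0 0 0 0 0 0.25")

```text
clock: 6.3
ee_pos: [0.5358, -0.034, 0.2551]
eef_rot: [0.225, 0.974, -0.001, -0.0]
ft_force: [-0.7, -1.8, 1.0]
grip_width: 0.0236
```

```bash
python3 rep.py
```

```text
t 6.3 lug ang [160.3 160.7] tool ang 153.9 tcp ang 154.3 r 0.0687 F tool [-0.2 -1.9 -1. ] j7 1.34 w 0.0236
```

Request:
carry_out(commands="-0.004 0.24 0 0 0 0.0349 0.25;0 0 0 0 0 0 0.25")

```text
clock: 6.52
ee_pos: [0.5368, -0.0321, 0.2551]
eef_rot: [0.243, 0.97, -0.001, -0.0]
ft_force: [-0.9, -1.1, 0.8]
grip_width: 0.0237
```

```bash
python3 rep.py
```

```text
t 6.52 lug ang [158.5 159. ] tool ang 151.9 tcp ang 152.5 r 0.0687 F tool [ 0.3 -1.4 -0.8] j7 1.31 w 0.0237
```

Request:
carry_out(commands="-0.004 0.24 0 0 0 0.0349 0.25;0 0 0 0 0 0 0.25")

```text
clock: 6.73
ee_pos: [0.5383, -0.029, 0.2551]
eef_rot: [0.259, 0.966, 0.0, 0.0]
ft_force: [-0.4, -0.5, -0.2]
grip_width: 0.0234
```

```bash
python3 rep.py
```

```text
t 6.73 lug ang [155.6 155.9] tool ang 150.0 tcp ang 149.6 r 0.0688 F tool [ 0.1 -0.6  0.2] j7 1.28 w 0.0234
```

Request:
carry_out(commands="-0.004 0.24 0 0 0 0.0349 0.25;0 0 0 0 0 0 0.25")

```text
clock: 6.95
ee_pos: [0.5398, -0.0262, 0.2552]
eef_rot: [0.276, 0.961, 0.001, 0.0]
ft_force: [-1.0, -0.3, -0.6]
grip_width: 0.0232
```

```bash
python3 rep.py
```

```text
t 6.95 lug ang [152.6 153. ] tool ang 148.0 tcp ang 147.0 r 0.069 F tool [ 0.7 -0.8  0.6] j7 1.25 w 0.0232
```

Request:
carry_out(commands="-0.004 0.24 0 0 0 0.0349 0.25;-0.004 0.24 0 0 0 0.0349 0.25;0 0 0 0 0 0 0.25")

```text
clock: 7.25
ee_pos: [0.5424, -0.0223, 0.2552]
eef_rot: [0.309, 0.951, 0.0, 0.0]
ft_force: [-0.4, -0.6, -0.9]
grip_width: 0.0237
```

Request:
carry_out(commands="-0.004 0.24 0 0 0 0.0349 0.25;-0.004 0.24 0 0 0 0.0349 0.25;0 0 0 0 0 0 0.25")

```text
clock: 7.5
ee_pos: [0.5448, -0.0196, 0.2551]
eef_rot: [0.342, 0.94, -0.0, -0.0]
ft_force: [-1.0, -0.5, 0.2]
grip_width: 0.0232
```

```bash
python3 rep.py
```

```text
t 7.5 lug ang [146.2 146.6] tool ang 140.0 tcp ang 140.1 r 0.0689 F tool [ 0.4 -1.  -0.2] j7 1.13 w 0.0232
```

Request:
carry_out(commands="-0.004 0.24 0 0 0 0.0349 0.25;-0.004 0.24 0 0 0 0.0349 0.25;0 0 0 0 0 0 0.25")

```text
clock: 7.8
ee_pos: [0.5486, -0.0151, 0.2551]
eef_rot: [0.375, 0.927, 0.0, 0.0]
ft_force: [0.5, 0.3, -1.0]
grip_width: 0.0235
```

Request:
carry_out(commands="-0.004 0.24 0 0 0 0.0349 0.25;-0.004 0.24 0 0 0 0.0349 0.25;0 0 0 0 0 0 0.25")

```text
clock: 8.05
ee_pos: [0.5521, -0.0117, 0.2551]
eef_rot: [0.406, 0.914, 0.0, 0.0]
ft_force: [-0.5, 0.2, 0.0]
grip_width: 0.0234
```

```bash
python3 rep.py
```

```text
t 8.05 lug ang [137.3 137.7] tool ang 132.0 tcp ang 131.2 r 0.0692 F tool [ 0.4 -0.2 -0. ] j7 1.0 w 0.0234
```

Request:
carry_out(commands="-0.004 0.24 0 0 0 0.0349 0.25;-0.004 0.24 0 0 0 0.0349 0.25;0 0 0 0 0 0 0.25")

```text
clock: 8.35
ee_pos: [0.555, -0.0096, 0.255]
eef_rot: [0.439, 0.899, -0.0, -0.0]
ft_force: [-0.6, -0.9, -0.4]
grip_width: 0.0237
```

```bash
python3 rep.py
```

```text
t 8.35 lug ang [134.3 134.8] tool ang 128.0 tcp ang 128.2 r 0.0689 F tool [-0.3 -1.   0.4] j7 0.94 w 0.0237
```

Request:
carry_out(commands="-0.004 0.24 0 0 0 0.0349 0.25;-0.004 0.24 0 0 0 0.0349 0.25;0 0 0 0 0 0 0.25")

```text
clock: 8.65
ee_pos: [0.5597, -0.0059, 0.2551]
eef_rot: [0.469, 0.883, 0.0, 0.0]
ft_force: [0.0, -0.0, -0.5]
grip_width: 0.0229
```

```bash
python3 rep.py
```

```text
t 8.65 lug ang [128.9 129.3] tool ang 124.0 tcp ang 123.3 r 0.0692 F tool [-0.  -0.   0.5] j7 0.88 w 0.0229
```

Request:
carry_out(commands="-0.004 0.24 0 0 0 0.0349 0.25;-0.004 0.24 0 0 0 0.0349 0.25;0 0 0 0 0 0 0.25")

```text
clock: 8.95
ee_pos: [0.5637, -0.0035, 0.2552]
eef_rot: [0.5, 0.866, 0.0, 0.0]
ft_force: [0.2, 0.9, 0.2]
grip_width: 0.0233
```

```bash
python3 rep.py
```

```text
t 8.95 lug ang [125.4 125.9] tool ang 120.0 tcp ang 119.4 r 0.0692 F tool [ 0.7  0.6 -0.2] j7 0.83 w 0.0233
```

Request:
carry_out(commands="-0.004 0.24 0 0 0 0.0349 0.25;-0.004 0.24 0 0 0 0.0349 0.25;0 0 0 0 0 0 0.25")

```text
clock: 9.25
ee_pos: [0.5671, -0.002, 0.255]
eef_rot: [0.53, 0.848, -0.0, -0.0]
ft_force: [-1.0, -0.9, 0.8]
grip_width: 0.0235
```

```bash
python3 rep.py
```

```text
t 9.25 lug ang [122.5 122.9] tool ang 116.0 tcp ang 116.3 r 0.069 F tool [-0.4 -1.3 -0.8] j7 0.77 w 0.0235
```

Request:
carry_out(commands="-0.004 0.24 0 0 0 0.0349 0.25;-0.004 0.24 0 0 0 0.0349 0.25;0 0 0 0 0 0 0.25")

```text
clock: 9.55
ee_pos: [0.5725, 0.0006, 0.2552]
eef_rot: [0.559, 0.829, 0.0, 0.0]
ft_force: [0.1, -0.0, 0.2]
grip_width: 0.0234
```

```bash
python3 rep.py
```

```text
t 9.55 lug ang [117.  117.4] tool ang 112.0 tcp ang 111.4 r 0.0692 F tool [-0.1  0.1 -0.2] j7 0.71 w 0.0234
```

Request:
carry_out(commands="-0.004 0.24 0 0 0 0.0349 0.25;-0.004 0.24 0 0 0 0.0349 0.25;0 0 0 0 0 0 0.25")

```text
clock: 9.85
ee_pos: [0.5767, 0.0022, 0.2551]
eef_rot: [0.588, 0.809, 0.0, 0.0]
ft_force: [-0.3, 0.6, 0.3]
grip_width: 0.0238
```

```bash
python3 rep.py
```

```text
t 9.85 lug ang [113.7 114. ] tool ang 108.0 tcp ang 107.6 r 0.0693 F tool [ 0.7 -0.1 -0.3] j7 0.65 w 0.0238
```

Request:
carry_out(commands="-0.004 0.24 0 0 0 0.0349 0.25;-0.004 0.24 0 0 0 0.0349 0.25;0 0 0 0 0 0 0.25")

```text
clock: 10.15
ee_pos: [0.5779, 0.0017, 0.2547]
eef_rot: [0.616, 0.788, -0.003, -0.003]
ft_force: [-7.9, -1.9, 5.6]
grip_width: 0.0235
```

```bash
python3 rep.py
```

```text
t 10.15 lug ang [113.6 113.8] tool ang 103.9 tcp ang 106.9 r 0.0685 F tool [ 0.1 -8.2 -5.6] j7 0.59 w 0.0235
```

Request:
carry_out(commands="0 0.06 0 0 0 0 0.25;0 0 0 0 0 0 0.25;0 0 0 0 0 0 0.25")

```text
clock: 10.45
ee_pos: [0.578, 0.0018, 0.2547]
eef_rot: [0.616, 0.788, -0.003, -0.003]
ft_force: [-7.9, -3.5, 5.4]
grip_width: 0.0237
```

```bash
python3 rep.py
```

```text
t 10.45 lug ang [113.6 113.7] tool ang 104.0 tcp ang 106.8 r 0.0685 F tool [-1.5 -8.6 -5.3] j7 0.59 w 0.0237
```

Request:
carry_out(commands="0 -0.06 0 0 0 0 0.25;-0.009 -0.36 0 0 0 -0.0524 0.25;-0.009 -0.36 0 0 0 -0.0524 0.25;-0.009 -0.36 0 0 0 -0.0524 0.25;-0.009 -0.36 0 0 0 -0.0524 0.25;-0.009 -0.36 0 0 0 -0.0524 0.25;-0.009 -0.36 0 0 0 -0.0524 0.25;-0.009 -0.36 0 0 0 -0.0524 0.25;0 0 0 0 0 0 0.25")

```text
clock: 11.25
ee_pos: [0.5585, -0.0068, 0.2555]
eef_rot: [0.461, 0.888, 0.001, 0.0]
ft_force: [-1.3, 0.3, 0.9]
grip_width: 0.0236
```

```bash
python3 rep.py
```

```text
t 11.25 lug ang [119.8 120.2] tool ang 125.1 tcp ang 124.5 r 0.0692 F tool [ 1.1 -0.9 -0.9] j7 0.9 w 0.0236
```

Request:
carry_out(commands="-0.009 -0.36 0 0 0 -0.0524 0.25;-0.009 -0.36 0 0 0 -0.0524 0.25;-0.009 -0.36 0 0 0 -0.0524 0.25;-0.009 -0.36 0 0 0 -0.0524 0.25;0 0 0 0 0 0 0.25")

```text
clock: 11.72
ee_pos: [0.5473, -0.0164, 0.2553]
eef_rot: [0.366, 0.93, 0.0, -0.0]
ft_force: [0.2, -0.3, 0.1]
grip_width: 0.0235
```

```bash
python3 rep.py
```

```text
t 11.72 lug ang [132.  132.3] tool ang 137.0 tcp ang 136.7 r 0.0692 F tool [-0.3 -0.1 -0.1] j7 1.08 w 0.0235
```

Request:
carry_out(commands="-0.009 -0.36 0 0 0 -0.0524 0.25;-0.009 -0.36 0 0 0 -0.0524 0.25;-0.009 -0.36 0 0 0 -0.0524 0.25;-0.009 -0.36 0 0 0 -0.0524 0.25;-0.009 -0.36 0 0 0 -0.0524 0.25;-0.009 -0.36 0 0 0 -0.0524 0.25;-0.009 -0.36 0 0 0 -0.0524 0.25;-0.009 -0.36 0 0 0 -0.0524 0.25;0 0 0 0 0 0 0.25")

```text
clock: 12.52
ee_pos: [0.5324, -0.0412, 0.2551]
eef_rot: [0.166, 0.986, -0.0, -0.0]
ft_force: [0.2, -0.8, -0.2]
grip_width: 0.0237
```

```bash
python3 rep.py
```

```text
t 12.52 lug ang [156.4 156.7] tool ang 160.9 tcp ang 160.9 r 0.0691 F tool [-0.4 -0.7  0.2] j7 1.45 w 0.0237
```

Request:
carry_out(commands="-0.009 -0.36 0 0 0 -0.0524 0.25;-0.009 -0.36 0 0 0 -0.0524 0.25;-0.009 -0.36 0 0 0 -0.0524 0.25;-0.009 -0.36 0 0 0 -0.0524 0.25;-0.009 -0.36 0 0 0 -0.0524 0.25;-0.009 -0.36 0 0 0 -0.0524 0.25;-0.009 -0.36 0 0 0 -0.0524 0.25;-0.009 -0.36 0 0 0 -0.0524 0.25;0 0 0 0 0 0 0.25")

```text
clock: 13.32
ee_pos: [0.529, -0.0698, 0.255]
eef_rot: [-0.043, 0.999, -0.0, -0.0]
ft_force: [-0.7, -0.6, -0.6]
grip_width: 0.0235
```

```bash
python3 rep.py
```

```text
t 13.32 lug ang [180.5 180.7] tool ang 184.9 tcp ang 185.0 r 0.069 F tool [ 0.8 -0.6  0.6] j7 1.83 w 0.0235
```

Request:
carry_out(commands="-0.004 -0.24 0 0 0 -0.0349 0.25;-0.004 -0.24 0 0 0 -0.0349 0.25;0 0 0 0 0 0 0.25")

```text
clock: 13.62
ee_pos: [0.5297, -0.0749, 0.2551]
eef_rot: [-0.077, 0.997, -0.0, -0.0]
ft_force: [0.3, -0.1, 0.6]
grip_width: 0.0234
```

```bash
python3 rep.py
```

```text
t 13.62 lug ang [184.4 184.6] tool ang 188.8 tcp ang 189.3 r 0.0689 F tool [-0.2 -0.2 -0.6] j7 1.89 w 0.0234
```

Request:
carry_out(commands="-0.004 -0.24 0 0 0 -0.0349 0.25;-0.004 -0.24 0 0 0 -0.0349 0.25;0 0 0 0 0 0 0.25")

```text
clock: 13.92
ee_pos: [0.5305, -0.0778, 0.255]
eef_rot: [-0.113, 0.994, 0.001, -0.0]
ft_force: [-0.8, 2.2, 0.4]
grip_width: 0.0235
```

```bash
python3 rep.py
```

```text
t 13.92 lug ang [186.3 186.5] tool ang 192.9 tcp ang 191.8 r 0.0686 F tool [ 0.3  2.3 -0.4] j7 1.95 w 0.0235
```

Request:
carry_out(commands="-0.004 -0.24 0 0 0 -0.0349 0.25;0 0 0 0 0 0 0.25")

```text
clock: 14.13
ee_pos: [0.5311, -0.081, 0.2551]
eef_rot: [-0.13, 0.992, -0.0, -0.0]
ft_force: [-0.8, 0.3, -0.3]
grip_width: 0.0237
```

```bash
python3 rep.py
```

```text
t 14.13 lug ang [189.2 189.4] tool ang 194.9 tcp ang 194.5 r 0.0688 F tool [0.7 0.5 0.3] j7 1.98 w 0.0237
```

Request:
carry_out(commands="-0.004 -0.24 0 0 0 -0.0349 0.25;0 0 0 0 0 0 0.25")

```text
clock: 14.35
ee_pos: [0.532, -0.0842, 0.2552]
eef_rot: [-0.147, 0.989, -0.001, 0.0]
ft_force: [0.1, -0.9, 0.3]
grip_width: 0.0235
```

```bash
python3 rep.py
```

```text
t 14.35 lug ang [192.4 192.6] tool ang 196.9 tcp ang 197.3 r 0.0688 F tool [ 0.1 -0.9 -0.3] j7 2.01 w 0.0235
```

Request:
carry_out(commands="-0.004 -0.24 0 0 0 -0.0349 0.25;0 0 0 0 0 0 0.25")

```text
clock: 14.57
ee_pos: [0.5328, -0.0866, 0.2552]
eef_rot: [-0.164, 0.986, -0.001, 0.0]
ft_force: [1.0, 0.5, 0.1]
grip_width: 0.0232
```

```bash
python3 rep.py
```

```text
t 14.57 lug ang [194.9 194.9] tool ang 198.9 tcp ang 199.4 r 0.0689 F tool [-1.2  0.2 -0.1] j7 2.05 w 0.0232
```

Request:
carry_out(commands="-0.004 -0.27 0 0 0 -0.039 0.25;0 0 0 0 0 0 0.25;0 0 0 0 0 0 0.25")

```text
clock: 14.87
ee_pos: [0.5335, -0.0886, 0.2552]
eef_rot: [-0.183, 0.983, -0.0, 0.0]
ft_force: [-0.3, 0.3, -0.1]
grip_width: 0.0235
```

```bash
python3 rep.py
```

```text
t 14.87 lug ang [196.2 196.3] tool ang 201.1 tcp ang 201.1 r 0.0688 F tool [0.1 0.4 0.1] j7 2.08 w 0.0235
```

Request:
carry_out(commands="-0.004 0.24 0 0 0 0.0349 0.25;-0.004 0.24 0 0 0 0.0349 0.25;0 0 0 0 0 0 0.25;0 0 0 0 0 0 0.25")

```text
clock: 15.25
ee_pos: [0.532, -0.0836, 0.2552]
eef_rot: [-0.15, 0.989, -0.0, -0.0]
ft_force: [-0.3, -0.9, -0.6]
grip_width: 0.0233
```

```bash
python3 rep.py;  python3 rep.py
```

```text
t 15.25 lug ang [196.2 196.2] tool ang 197.3 tcp ang 196.8 r 0.0687 F tool [ 0.5 -0.7  0.6] j7 2.02 w 0.0233
t 15.3 lug ang [196.1 196.3] tool ang 197.3 tcp ang 196.9 r 0.0687 F tool [ 0.2  0.4 -0.5] j7 2.02 w 0.0232
```

Run:
```python
import rep,cv2,numpy as np
from scipy.spatial.transform import Rotation as R
class B: 
    pass
im=cv2.imread("pics/wrist2.png")[:,:,::-1]
s=dict(clock=0,ee_pos=np.array([.5322,-.0847,.2547]),eef_rot=np.array([-.156,.988,0,0]),ft_force=np.zeros(3),joints=[0]*7,grip_width=0)
rep.bot=B();rep.cams=B();rep.bot.state=lambda:s;rep.cams.grab_frame=lambda n:dict(image=im)
rep.rep()
```

```text
t 0 lug ang [197.8 197.6] tool ang 197.9 tcp ang 197.7 r 0.0688 F tool [0. 0. 0.] j7 0 w 0
```

Request:
carry_out(commands="-0.007 -0.318 0 0 0 -0.0463 0.25;-0.007 -0.318 0 0 0 -0.0463 0.25;0 0 0 0 0 0 0.25;0 0 0 0 0 0 0.25")

```text
clock: 15.68
ee_pos: [0.5341, -0.0899, 0.2551]
eef_rot: [-0.195, 0.981, 0.0, 0.0]
ft_force: [1.1, 0.2, -0.3]
grip_width: 0.0235
```

```bash
python3 rep.py
```

```text
t 15.68 lug ang [197. 197.] tool ang 202.4 tcp ang 202.3 r 0.0687 F tool [-1.1 -0.2  0.3] j7 2.1 w 0.0235
```

Request:
carry_out(commands="-0.006 0.3 0 0 0 0.0436 0.25;-0.006 0.3 0 0 0 0.0436 0.25;0 0 0 0 0 0 0.25;0 0 0 0 0 0 0.25")

```text
clock: 16.07
ee_pos: [0.5321, -0.0841, 0.2552]
eef_rot: [-0.153, 0.988, -0.0, -0.0]
ft_force: [0.2, 0.7, 0.2]
grip_width: 0.0233
```

```bash
python3 rep.py;  python3 rep.py
```

```text
t 16.07 lug ang [196.2 196.1] tool ang 197.6 tcp ang 197.2 r 0.0687 F tool [-0.4  0.6 -0.2] j7 2.02 w 0.0233
t 16.12 lug ang [196.1 196.3] tool ang 197.6 tcp ang 197.3 r 0.0687 F tool [-0.1 -0.1  0.9] j7 2.02 w 0.0234
```

Request:
carry_out(commands="0 0 -0.6 0 0 0 0.25;0 0 -1 0 0 0 0.25;0 0 -1.5 0 0 0 0.25;0 0 -2 0 0 0 0.25;0 0 -2 0 0 0 0.25;0 0 -1 0 0 0 0.25;0 0 0 0 0 0 0.25;0 0 0 0 0 0 0.25;0 0 0 0 0 0 0.25")

```text
clock: 16.92
ee_pos: [0.5315, -0.0841, 0.3354]
eef_rot: [-0.152, 0.988, 0.0, -0.001]
ft_force: [-0.0, 0.1, -0.4]
grip_width: 0.0234
```

Run:
```python
import rep,cv2
from rep import cams
im=rep.rep(); cv2.imwrite("pics/wend.png",im)
cv2.imwrite("pics/send.png",cams.grab_frame("side")["image"][:,:,::-1])
```

```text
t 16.92 lug ang [196.  196.3] tool ang 197.5 tcp ang 197.0 r 0.0692 F tool [-0.   0.1  0.4] j7 2.02 w 0.0234
```

View pics/wend.png

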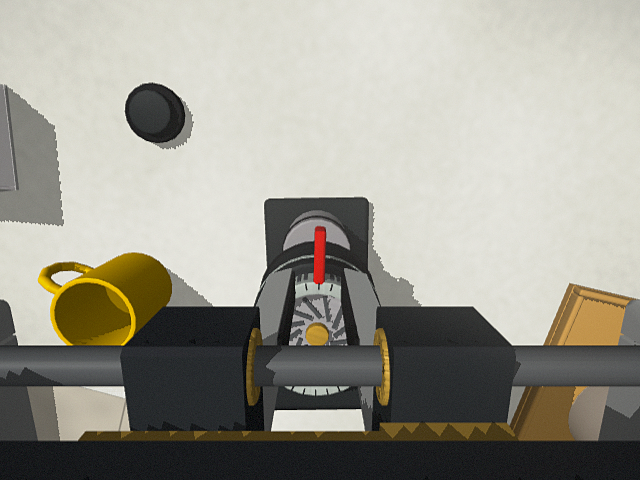

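View pics/send.png

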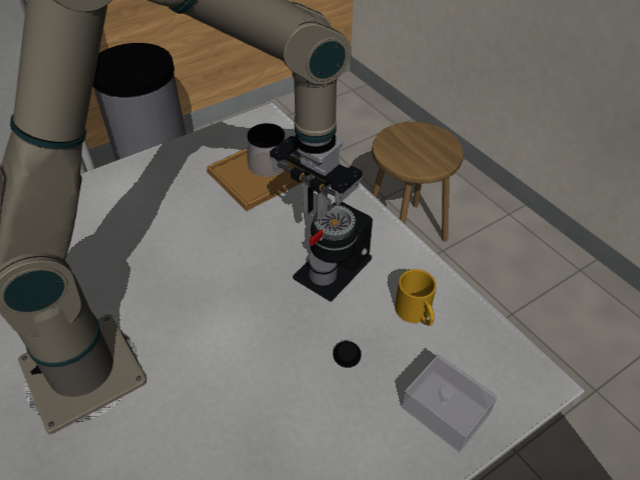

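The wrist view shows the fingers lifted clear, with the lug at about (319, 255), nearly where it started. In the side view the mug, timer, box and hopper stand at the same pixels as before. Handing in.

```bash
python3 -c "
from bench import bot
print(bot.close_job())"
```

```text
the job is handed in; nothing more can be done
None
```

The collar was turned to its stop and back seven clicks, and the job is handed in with the arm lifted clear. I had no verdict from the system, so this rests on my own measurements.

- **To the stop:** I straddled the lug with the fingers and turned it clockwise through seven clicks. It stopped at a lug angle of about 113.6°, with about 8.5 N of sideways force and no click. The largest force I read was about 10 N (readings only at the end of each move).
- **Back seven clicks:** The lug now rests at about 196.2°, about 82.6° from the stop against the intended 84°. The error is about 1.4°, or 0.12 click, well inside the 0.4 click allowed.
- **A small disagreement:** The lug was seven clicks from the stop at the start, so it should rest where it began. It reads about 1.5° short of that. I nudged it to 197.0° once, and it settled back to 196.2° on its own, so I take that as its resting place in the notch.
- **At hand-in:** The last force reading, after lifting clear, was near zero. The hopper, mug, timer and acrylic box look unmoved in the side camera. I compared them by eye and did not measure them. The job took about 17 s of the 72 s allowed.

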